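# Seal the culture chamber and turn on its gas

## Robot

A 7-joint arm with a two-finger parallel gripper is mounted at the origin on the work surface. World frame = base frame: x ahead of the robot, y to its left, z up, the work surface at z = 0. Lengths are in m, angles in degrees, forces in N, time in s.
With the tool pointing down it reaches from about 0.4 to 0.875 m from the base axis. Payload 4.4 kg.
Tool frame: the origin (TCP) lies at the very end of the fingers, on their centre line; the grasp point (between the pads) lies 19 mm behind it (r.pinch_z is the distance from the TCP to the grasp point, in m); z points along the fingers, y is the direction in which the jaws open and shut (so a half turn about z gives the same grasp; the last joint's range is limited). The gripper opens to 85 mm and grips with 20 to 120 N. Pads are 22 mm wide; open, the fingers measure 114 mm over their backs; the gripper's body (76 mm by 85 mm) begins 54 mm behind the grasp point. The pads swing forward as they close: fully open they stand 13 mm farther back than shut.
Start: joints at [-71.723, 36.005, 2.206, 86.941, -1.547, 57.084, -1.146], TCP at [0.244, 0.602, 0.231] pointing down, gripper open.
Joint ranges: [-175.42, 175.42], [-21.48, 121.26], [-71.46, 75.88], [10.55, 141.38], [-63.04, 243.04], [13.31, 113.54], [-168.57, 168.57]. Speed limits (degrees/s): [147.25, 147.25, 180, 180, 180, 180, 180].

## Interface

Orientations are given as a 3x3 rotation matrix whose columns are the frame's x, y, z axes.
In Python, from plant import r gives the robot as it stands.
- The arm moves only by the shell command python3 -m handwheel 'ROWS' [FORCE]. ROWS is text: rows parted by semicolons, each of 5 numbers parted by spaces: the shift along the tool's x, y, z in m, then the turn about the tool's z in rad, then the opening, from 0 (shut) to 1 (fully open). In form: tx ty tz twist jaw; .... A call has 1 to 20 rows; each row shifts and turns the commanded pose from where the row before left it, along the tool's axes as they then stand; what a row does not reach is not made up. A row lasts 1/12 s, in which the tool goes at most 41.7 mm and 7.16 degrees, less where a joint would pass 70% of its speed; a pose out of reach is approached as far as the arm can. A call is refused whole if a number of a shift passes 0.0417 or a number of a turn 0.125, either way. A call with a gripper value outside its range is refused whole. The fingers move at their own pace and stop on an object; FORCE is the grip in N (left out, the last holds). Time passes only in rows, so rows that do not move let the fingers close. It gives the time, the measured TCP pose, the force and the opening at its end, in the units of the state.
- r.get_state(): the state, without advancing time (a new reading comes with each control period).
- r.read_camera(name): name is "side" or "top"; returns a dict with "color" (480x640x3 uint8, red, green, blue), "mtx" (3x3 intrinsics, pixels), "cam_to_world" (4x4, takes a point from camera to world coordinates). Camera axes: x right, y down, z forward; pixel columns grow to the right and rows downward; lengths in m; the calibration is good to about 2 mm. A picture is of the moment at which its call begins. There is no depth.
- r.close_job(): hands the job in, once; it reports no verdict.
Trained networks look in a picture, given as the dict that the camera call returned (one of the last four; its "shot" number tells which), for a name from the list of things; names that differ only in an ending like _2 or _b are one class to them, and where a whole thing is asked for, a point or a joint stands for the part that bears it (a point fixed in the world has none). Each returns a list of dicts, best first, with "conf" (0 to 1); they miss things now and then, are a little off and sometimes report something else, mostly with a low value. They report only what shows in the picture. A call takes as long as a camera call. They do not tell look-alikes from the thing itself.
- r.spot_in(picture, target): "rect" ([left, top, right, bottom] in pixels, round what is visible of it).
- r.silhouettes(picture, target): "pixels" (480x640 bool, what is visible of it) and "rect" ([left, top, right, bottom] in pixels, round what is visible of it).
The state is a dict: "time_s": time; "joint_pos": joint angles; "joint_vel": joint speeds; "effort": joint torques, N m; "ee_pos": TCP position; "ee_rot": TCP orientation; "ft_force": force on the tool from outside, world axes, zero at the start; "torque": the same for the moment, N m; "grip_width": finger opening in m.
Only numpy, scipy, OpenCV 4.12 (cv2) and the standard library are available. Lean on these libraries where they do the work, as an engineer would, in place of code of your own. Each camera call takes 0.05 s, during which the arm holds its last target.

## Task

Slide the blue-edged clear lid of the culture chamber fully home against its two dark stops, then push the red clamp handle down past its over-centre point so that it stays locked with its rubber foot pressing on the lid. Only when the lid is locked, turn the green gas tap fully open against its stop; leave the yellow tap shut and everything else on the bench where it is.

Things in the scene. Friction and masses are not known exactly. Their poses are not given: they have to be found in the camera images.
- chamber: Culture chamber fixed to the bench: base plate 220 x 230 mm, white tray 180 (x) x 126 (y) mm with rim 50 mm up, aluminium rails along both y sides (tops 64 mm), two dark stops at its +x end (tops 66 mm), grey pedestal with the toggle clamp on its +y side. Origin: on the bench under the tray's centre. The lid slides home towards +x; the clamp works in the plane x = 0. Yaw varies.
- lid_center (a point): Centre of the plate of the loose lid: clear plastic, blue edges, 176 x 122 x 8 mm, about 0.35 kg, lying on the tray's rim between the rails (2.5 mm play each side), 54 mm above the bench. It starts 20 to 40 mm back towards chamber -x; fully home it is over the chamber's origin (chamber x = 0). A black pad 36 mm across, 4 mm thick, is at its centre. It slides with a few newtons.
- lid_tab (a point): Centre of the blue upright push tab on the lid: 10 mm (x) x 70 mm (y) x 32 mm tall, standing 70 mm from the lid's centre towards the lid's -x; this point is 26 mm above the lid's underside and 76 mm above the bench; the tab's top is 90 mm above the bench.
- clamp_pivot (a point): Hinge axis of the clamp handle (axis along chamber x), 125 mm from the chamber's origin along chamber +y and 90 mm above the bench.
- clamp_handle (a joint): Angle of the red handle (rad): lean from upright towards chamber +y = 0.1 + value. 0 = open; it grows as the handle swings outwards and down to chamber +y, bringing the arm down on the lid. From 0.90 the sprung foot resists (a few N at the grip); dead centre 1.20; hard stop 1.32 = locked, handle almost level, stays by itself. Short of dead centre it springs back. Starts at 0 to 0.08.
- handle_grip (a point): Point on the axis of the red round handle grip (22 mm thick), 100 mm from the hinge axis; the grip runs from 52 to 130 mm from the axis.
- clamp_foot: Black rubber foot, 20 mm across, on the sprung spindle at the end of the clamp's arm, which reaches 85 mm from its own hinge; origin at the middle of its underside. With the clamp open it is swung up over the lid's +y side.
- green_tap: Green gas tap, feeding the chamber through the bench: aluminium column 40 mm across on a flange 80 mm across, brass nozzle along its -x at 60 mm height. Origin: on the bench on the column's axis, about which the lever turns at 86 to 108 mm height. It may stand in either tap place; yaw varies.
- green_lever (a joint): Angle of the green lever (rad): 0 = shut, lever along the tap's +y (across the nozzle); turns anticlockwise seen from above to 1.571 = fully open against a hard stop, lever along the tap's -x (above the nozzle, in line). Starts at 0 to 0.15. Needs about 2 N at the grip; stays where it is left.
- green_grip (a point): Point on the green lever 65 mm from its axis and 98 mm above the bench; the lever bar is 12 mm thick, 18 mm tall and ends 85 mm from the axis.
- yellow_tap: Yellow gas tap, same make and size as the green one with a yellow lever; must stay shut. Origin: on the bench on the column's axis.
- yellow_lever (a joint): Angle of the yellow lever (rad), as for the green one; starts at 0 = shut.
- dishes_a: Bystander: stack of four culture dishes, 90 mm across, 64 mm tall; origin at its underside.
- dishes_b: Bystander: stack of three culture dishes, 90 mm across, 48 mm tall; origin at its underside.
- dish_c: Bystander: single culture dish, 90 mm across, 16 mm tall; origin at its underside.
- beaker: Bystander: white plastic beaker, 90 mm across, 110 mm tall; origin at its underside.
- bottle: Bystander: yellow jar with red cap, 72 mm across, 140 mm tall; origin at its underside.
- tip_box: Bystander: yellow tip box with clear lid, 87 x 122 x 66 mm; origin at its underside.
- tube_rack: Bystander: white rack of capped tubes, 60 x 200 x 100 mm; origin at its underside.
- lid: The same loose lid as a whole; origin at the centre of its underside, axes as the chamber's.
There are look-alikes about, which are no part of the job. What is shaped like the yellow_tap but pink or purple is not meant.

How it is judged (in metres and radians):
On the way, in this order (a step that is already met when the one before it is completed fails the run):
1. the lid is fully home against its stops (x of lid_center in the frame of chamber above -0.006 m and z of lid_center in the frame of chamber between 0.05 and 0.058 m), for 0.2 s.
2. the clamp handle is past centre and locked, with the foot pressing on the lid (all of step 1 and value of joint clamp_handle above 1.26 rad and contact force between clamp_foot and lid above 6 N), for 0.2 s.
3. the green tap is fully open (all of step 2 and value of joint green_lever above 1.45 rad), for 0.2 s.
At the end, for the whole second after the job is handed in: The lid lies flat on the tray within 6 mm of home, the clamp handle rests beyond 1.26 rad (stop at 1.32) with its foot pressing on the lid by more than 6 N, the green lever is beyond 1.45 rad (stop at 1.57) and the yellow lever is within 0.1 rad of shut (all of step 3 and value of joint yellow_lever below 0.1 rad); the robot touches nothing.
It fails at once if the yellow tap is turned (more than 0.15 rad) (value of joint yellow_lever above 0.15 rad).
It fails at once if the green tap is turned on (beyond 0.5 rad) while the clamp is not locked (value of joint green_lever above 0.5 rad and value of joint clamp_handle below 1.2 rad).
It fails at once if a bystander is moved more than 30 mm (distance of any of dishes_a, dish_c, dishes_b, beaker, bottle, tip_box, tube_rack from where it was at the start of the episode above 0.03 m).
It also fails if it takes over 72 s, if anything falls off the work surface, if the arm or the gripper's body presses on something with over 40 N, if the wrist force passes 120 N, or if a joint passes its speed limit or range.

## Working session

There is one attempt and no reset: what is moved stays moved. The work goes in short steps, Python scripts to look and compute and a shell command to move; the robot and the scene stay as the last step left them, time stands still between calls to the robot, and variables do not carry over. Pictures are saved under pics/ and viewed, and the job is handed in when it is done.

```bash
ls; mkdir -p pics; python3 - <<'E'
from plant import r
import cv2
s=r.get_state()
for k in s: print(k,s[k])
for n in("top","side"):
    p=r.read_camera(n); cv2.imwrite(f"pics/{n}0.png",p["color"][:,:,::-1]); print(n,p["mtx"].tolist(),p["cam_to_world"].round(4).tolist())
E
```

```text
pics
time_s 0.0
joint_pos [-71.72383006  36.05746248   2.20128935  86.99572987  -1.54891492
  57.08354989  -1.14781936]
joint_vel [ 0.09249196 -0.01566892  0.03996559  0.12979243  0.05979784  0.02012808
 -0.06024827]
effort [ 3.15864381e-04 -5.63404977e+01  1.22651070e+00 -1.93445152e+01
  1.10745634e-02  1.04623710e-02  1.12824071e-05]
ee_pos [0.24369979 0.60191865 0.23040661]
ee_rot [[-9.26868720e-01  3.75384948e-01 -7.18560910e-04]
 [ 3.75385635e-01  9.26867113e-01 -1.72643531e-03]
 [ 1.79326486e-05 -1.86991633e-03 -9.99998252e-01]]
ft_force [0.24134267 0.70816203 0.24815078]
torque [-0.00700424 -0.0412685  -0.00837734]
grip_width 0.0850778765185522
top [[440.36202387568545, 0.0, 324.58461481128364], [0.0, 440.36202387568545, 238.02027978781211], [0.0, 0.0, 1.0]] [[-0.023, -0.991, 0.132, 0.3879], [-0.9997, 0.0229, -0.0019, -0.0807], [-0.0012, -0.132, -0.9912, 1.3762], [0.0, 0.0, 0.0, 1.0]]
side [[562.5510356670596, 0.0, 315.7879974989532], [0.0, 562.5510356670596, 236.17428801386987], [0.0, 0.0, 1.0]] [[0.8533, -0.3561, 0.3808, -0.1016], [-0.5209, -0.5516, 0.6514, -1.1879], [-0.0219, -0.7542, -0.6562, 1.266], [0.0, 0.0, 0.0, 1.0]]
```

View pics/top0.png

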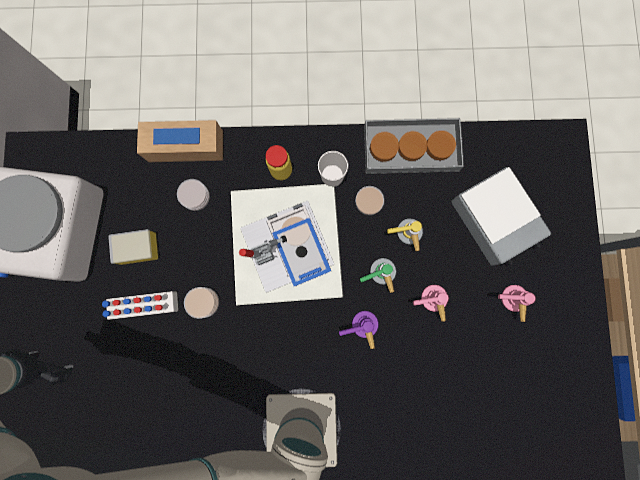

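View pics/side0.png

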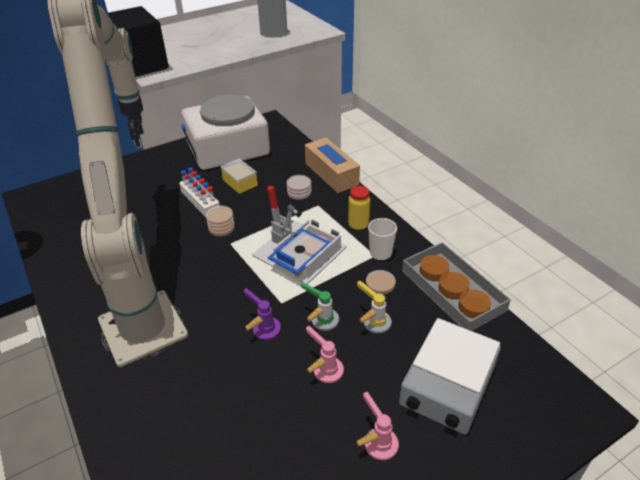

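```bash
cat > h.py <<'E'
import numpy as np, cv2
from plant import r
def proj(p,X):
    X=np.atleast_2d(X); T=np.linalg.inv(p["cam_to_world"]); c=X@T[:3,:3].T+T[:3,3]; c=c@p["mtx"].T; return c[:,:2]/c[:,2:]
def ray(p,uv):
    d=np.linalg.inv(p["mtx"])@np.array([uv[0],uv[1],1.]); T=p["cam_to_world"]; return T[:3,3],T[:3,:3]@d
def atz(p,uv,z):
    o,d=ray(p,uv); return o+d*(z-o[2])/d[2]
def tri(pa,a,pb,b):
    o1,d1=ray(pa,a);o2,d2=ray(pb,b)
    A=np.stack([d1,-d2],1); t=np.linalg.lstsq(A,o2-o1,rcond=None)[0]
    x=o1+d1*t[0];y=o2+d2*t[1]; return (x+y)/2, np.linalg.norm(x-y)
def crop(p,box,f,name):
    l,t,rr,b=box; c=cv2.resize(p["color"][t:b,l:rr,::-1],None,fx=f,fy=f,interpolation=cv2.INTER_CUBIC); cv2.imwrite("pics/"+name,c)
E
python3 - <<'E'
from h import *
P={n:r.read_camera(n) for n in("top","side")}
for t in["chamber","lid","lid_tab","clamp_handle","handle_grip","clamp_foot","clamp_pivot","green_tap","green_lever","green_grip","yellow_tap","yellow_lever","dish_c","beaker"]:
    for n in P:
        for d in r.silhouettes(P[n],t)[:3]:
            ys,xs=np.nonzero(d["pixels"]); print(t,n,round(d["conf"],2),np.round(d["rect"],1),"cen",xs.mean().round(1),ys.mean().round(1))
crop(P["top"],(230,180,440,330),3.8,"topc.png"); crop(P["side"],(230,170,410,340),3.5,"sidec.png")
E
```

```text
chamber top 0.89 [236.9 201.8 333.5 292. ] cen 276.1 244.1
chamber top 0.68 [317.3 151.2 348.7 188.6] cen 332.3 168.5
chamber side 0.73 [367.  220.  396.8 257.3] cen 381.0 238.3
chamber side 0.68 [253.5 182.8 344.4 289.3] cen 297.1 241.7
lid top 0.87 [275.6 220.4 330.9 286.9] cen 301.7 252.8
lid side 0.76 [270.  229.9 328.9 274.2] cen 298.1 250.9
lid_tab top 0.77 [275.8 217.5 332.  288.8] cen 301.6 252.7
lid_tab top 0.36 [388.7 219.9 425.  248.1] cen 408.1 232.7
lid_tab top 0.29 [183.5 285.4 220.8 317.5] cen 201.0 302.5
clamp_handle top 0.73 [240.  250.1 260.4 258.5] cen 250.8 253.2
clamp_handle side 0.72 [266.2 185.4 278.6 223.9] cen 273.2 204.2
clamp_handle side 0.51 [364.5 270.5 394.9 293.8] cen 380.4 282.3
handle_grip top 0.67 [239.3 251.6 261.1 260.7] cen 251.4 253.7
handle_grip side 0.73 [264.5 186.3 281.1 224.4] cen 273.8 206.3
handle_grip side 0.71 [219.1 159.  258.8 194.2] cen 238.3 175.2
clamp_foot top 0.58 [277.1 235.9 288.7 243.9] cen 282.2 239.3
clamp_foot side 0.68 [355.5 284.7 382.3 305.4] cen 371.9 294.5
clamp_foot side 0.49 [366.2 272.9 391.2 293.1] cen 380.5 281.9
c
[... 1160 characters left out ...]
 534.5 302.7] cen 519.8 297.7
yellow_lever top 0.6 [388.9 224.6 418.8 233.2] cen 408.9 227.9
yellow_lever top 0.59 [414.8 291.7 447.2 305.3] cen 433.2 299.5
yellow_lever side 0.79 [355.  283.2 386.  304. ] cen 372.1 295.1
yellow_lever side 0.78 [359.4 394.8 391.4 433. ] cen 377.2 414.4
yellow_lever side 0.76 [240.3 288.1 268.7 314.7] cen 258.0 302.3
dish_c side 0.88 [363.3 271.2 391.5 294.9] cen 380.0 281.6
dish_c side 0.2 [300.6 282.8 340.7 327.8] cen 322.2 310.3
beaker top 0.87 [317.9 151.9 349.2 187. ] cen 332.4 168.3
beaker top 0.7 [100.  289.8 177.5 316.9] cen 140.2 305.3
beaker top 0.37 [362.4 268.3 390.1 281.4] cen 379.7 272.5
beaker side 0.76 [368.1 218.6 398.4 259.9] cen 381.1 238.6
```

View pics/topc.png

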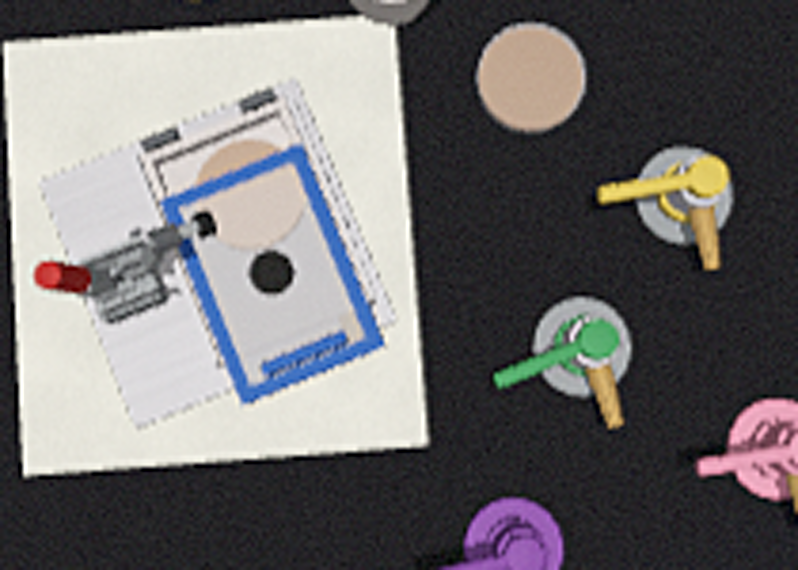

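View pics/sidec.png

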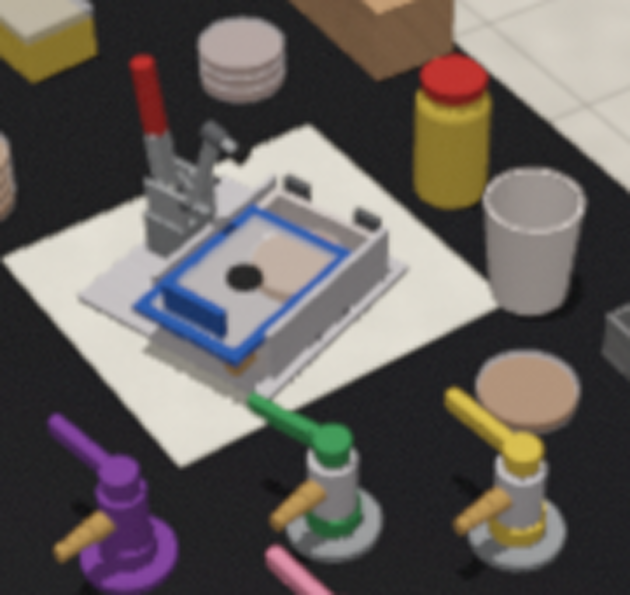

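```bash
cat > m.py <<'E'
from h import *
P={n:r.read_camera(n) for n in("top","side")}
def hsv(p): return cv2.cvtColor(p["color"],cv2.COLOR_RGB2HSV)
def blob(p,lo,hi,box):
    m=cv2.inRange(hsv(p),lo,hi); k=np.zeros_like(m); l,t,rr,b=box; k[t:b,l:rr]=m[t:b,l:rr]; ys,xs=np.nonzero(k); return np.stack([xs,ys],1).astype(float)
# lid: world-plane z=.058 rect
for n,box in(("top",(265,210,340,295)),("side",(262,222,335,280))):
    uv=blob(P[n],(100,120,60),(125,255,255),box)
    W=np.array([atz(P[n],q,.058)[:2] for q in uv])
    if n=="side": pass
    (c,s,a)=cv2.minAreaRect((W*1000).astype(np.float32)); print("lid",n,np.round(c,1),np.round(s,1),round(a,2),len(uv))
    # pad
    l,t,rr,b=box
    m=blob(P[n],(0,0,0),(180,255,60),(box[0]+20,box[1]+15,box[2]-15,box[3]-15) if n=="top" else (285,235,310,260))
    print(" pad",n,m.mean(0), atz(P[n],m.mean(0),.062).round(4))
    P[n+"pad"]=m.mean(0)
print("pad tri",tri(P["top"],P["toppad"],P["side"],P["sidepad"]))
for nm,lo,hi,bt,bs in(("green",(55,90,50),(80,255,255),(355,250,400,295),(295,275,345,330)),("yellow",(22,120,80),(32,255,255),(383,215,428,240),(352,278,395,305)),("red",(0,150,60),(6,255,255),(235,240,262,265),(260,180,285,228))):
    for n,bx in(("top",bt),("side",bs)):
        uv=blob(P[n],lo,hi,bx); print(nm,n,len(uv),uv.min(0),uv.max(0),uv.mean(0).round(1))
E
python3 m.py
```

```text
lid top [524.1 -12.2] [173.6 120.8] 21.09 635
 pad top [300.05102041 250.44897959] [ 0.5271 -0.0087  0.062 ]
lid side [520.4 -16.7] [175.9 122. ] 21.53 452
 pad side [299.47619048 248.76190476] [ 0.5217 -0.0167  0.062 ]
pad tri (array([ 0.52733751, -0.00785738,  0.05259238]), np.float64(0.001560700485047918))
green top 214 [360. 263.] [392. 282.] [377.8 272.4]
green side 308 [301. 282.] [332. 322.] [319.2 298.3]
yellow top 230 [387. 221.] [421. 238.] [406.1 228.5]
yellow side 264 [357. 280.] [385. 304.] [371.4 293. ]
red top 85 [239. 249.] [253. 256.] [245.7 252.3]
red side 155 [267. 185.] [277. 207.] [272.  196.3]
```

```bash
cat > m2.py <<'E'
from m import *
from scipy.optimize import least_squares
T,S=P["top"],P["side"]
# stops
c=lambda x,y:(x/3.8+230-.4,y/3.8+180-.4)
for q in((160,139),(258,100)): print("stop",atz(T,c(*q),.066).round(4))
print("foot",tri(T,c(206,224),S,(238/3.5+229.6,148/3.5+169.6)))
# handle tip top centre
print("tip",tri(T,c(46,275),S,(144/3.5+229.6,64/3.5+169.6)))
# lever hull fit: mask of colour vs model silhouette: hub cyl r~? fit axis(x,y), angle
for nm,lo,hi,bt,bs,g in(("green",(55,90,50),(80,255,255),(355,250,400,295),(295,275,345,305),(.48,-.2)),("yellow",(22,120,80),(32,255,255),(383,215,428,240),(352,278,395,305),(.57,-.27))):
    for n,p,bx in(("top",T,bt),("side",S,bs)):
        uv=blob(p,lo,hi,bx); W=np.array([atz(p,q,.107)[:2] for q in uv])
        # principal axis
        m=W.mean(0); d=np.linalg.svd(W-m)[2][0]
        if d[1]<0:d=-d
        t=(W-m)@d; lo_,hi_=t.min(),t.max()
        print(nm,n,"tip",(m+d*hi_).round(4),"back end",(m+d*lo_).round(4),"ang",np.degrees(np.arctan2(d[1],d[0])).round(1),"len",hi_-lo_)
E
python3 m2.py | tail -12
python3 - <<'E'
from h import *
T=r.read_camera("top")
crop(T,(355,215,430,295),7.4,"tapz.png");S=r.read_camera("side");crop(S,(290,270,400,340),7,"tapzs.png")
E
```

```text
yellow top 229 [387. 221.] [421. 238.] [406.1 228.5]
yellow side 264 [357. 280.] [385. 304.] [371.5 293.1]
red top 85 [239. 249.] [253. 256.] [245.8 252.4]
red side 151 [267. 186.] [277. 207.] [272.  196.5]
stop [0.6327 0.0751 0.066 ]
stop [ 0.6625 -0.0033  0.066 ]
foot (array([0.54872375, 0.03032056, 0.16901849]), np.float64(0.0024278539758580417))
tip (array([0.51177259, 0.13806975, 0.21018773]), np.float64(0.0019196070065500594))
green top tip [ 0.4323 -0.1809] back end [ 0.4697 -0.2734] ang 112.0 len 0.09977535778935603
green side tip [ 0.4269 -0.1896] back end [ 0.4641 -0.2867] ang 111.0 len 0.10390866290965864
yellow top tip [ 0.5706 -0.2651] back end [ 0.5867 -0.3662] ang 99.1 len 0.10229340276497392
yellow side tip [ 0.567  -0.2691] back end [ 0.5824 -0.3777] ang 98.0 len 0.1096405101194361
```

View pics/tapz.png

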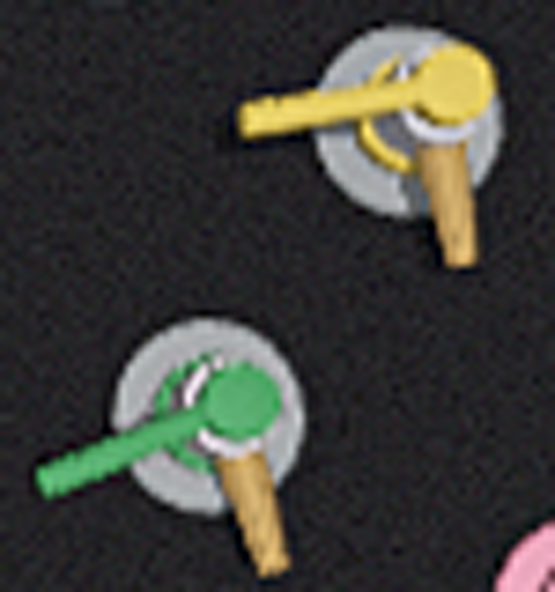

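View pics/tapzs.png

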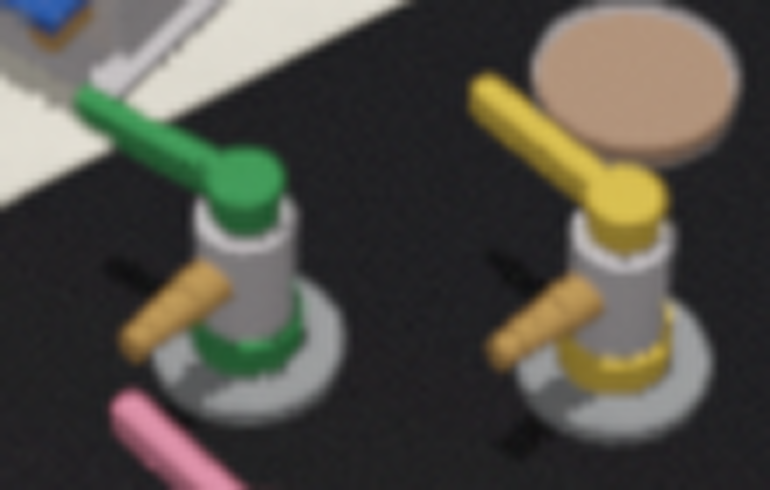

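```bash
python3 -m handwheel '0 0 0 .117 0;0 0 -.01 .117 0;0 0 -.01 .117 0;0 0 -.01 .117 0;0 0 -.01 .117 0;0 0 -.01 .117 0;0 0 -.01 .115 0;0 0 0 0 0' 40
cat > g.py <<'E'
from h import *
import sys
C=np.array([.558,.001]); YAW=np.radians(21.2)
def ch(x,y): return C+x*np.array([np.cos(YAW),np.sin(YAW)])+y*np.array([-np.sin(YAW),np.cos(YAW)])
def inch(p): d=np.array(p)[:2]-C; return np.array([d@[np.cos(YAW),np.sin(YAW)],d@[-np.sin(YAW),np.cos(YAW)]])
def to(w):
    s=r.get_state(); R=np.array(s["ee_rot"]); print("now",np.round(s["ee_pos"],4),"xang",np.degrees(np.arctan2(R[1,0],R[0,0])).round(2),"ch",inch(s["ee_pos"]).round(4),"F",np.round(s["ft_force"],1))
    print("target",np.round(w,4),"tool shift",(R.T@(np.array(w)-s["ee_pos"])).round(4))
E
python3 - <<'E'
from g import *
to([.45,.3,.3]); to([*ch(-.140,0),.2])
E
```

```text
time_s: 2.57
ee_pos: [0.2444, 0.6036, 0.2934]
ee_rot: [[-0.358, 0.934, 0.002], [0.934, 0.358, 0.003], [0.003, 0.003, -1.0]]
ft_force: [0.2, -0.5, 0.6]
grip_width: -0.0002
now [0.2444 0.6036 0.2934] xang 110.99 ch [-0.0745  0.6752] F [ 0.2 -0.5  0.6]
target [0.45 0.3  0.3 ] tool shift [-0.3571  0.0832 -0.0073]
now [0.2444 0.6036 0.2934] xang 110.99 ch [-0.0745  0.6752] F [ 0.2 -0.5  0.6]
target [ 0.4275 -0.0496  0.2   ] tool shift [-0.6757 -0.0634  0.0914]
```

```bash
python3 -m handwheel '-.039 .009 0 0 0;-.039 .009 0 0 0;-.039 .009 0 0 0;-.039 .009 0 0 0;-.039 .009 0 0 0;-.039 .009 0 0 0;-.039 .009 0 0 0;-.039 .009 0 0 0;-.039 .009 0 0 0;-.036 -.016 0 0 0;-.036 -.016 0 0 0;-.036 -.016 0 0 0;-.036 -.016 0 0 0;-.036 -.016 0 0 0;-.036 -.016 0 0 0;-.036 -.016 0.01 0 0;-.036 -.016 .02 0 0;-.036 -.016 .03 0 0;0 0 .03 0 0;0 0 0 0 0'
python3 - <<'E'
from g import *
to([*ch(-.140,0),.2])
P={n:r.read_camera(n) for n in("top","side")}
s=r.get_state()
for n,b in(("top",(260,210,350,330)),("side",(230,180,350,300))):
    p=P[n]; im=p["color"].copy(); u=proj(p,s["ee_pos"])[0]; print(n,u)
    cv2.circle(im,tuple(int(round(v)) for v in u),1,(255,0,255),-1); q=dict(p,color=im); crop(q,b,5,f"{n}1.png")
E
```

```text
time_s: 4.23
ee_pos: [0.4254, -0.0429, 0.2036]
ee_rot: [[-0.359, 0.933, -0.009], [0.933, 0.359, -0.001], [0.003, -0.008, -1.0]]
ft_force: [-1.2, 0.1, -0.6]
grip_width: 0.0003
now [ 0.4254 -0.0429  0.2036] xang 111.05 ch [-0.1395  0.007 ] F [-1.2  0.1 -0.6]
target [ 0.4275 -0.0496  0.2   ] tool shift [-0.007  -0.0004  0.0035]
top [309.72778372 281.58203878]
side [273.99953327 228.43830289]
```

View pics/top1.png

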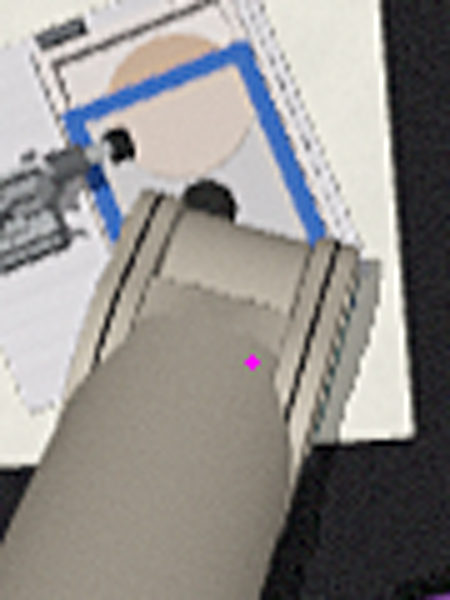

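View pics/side1.png

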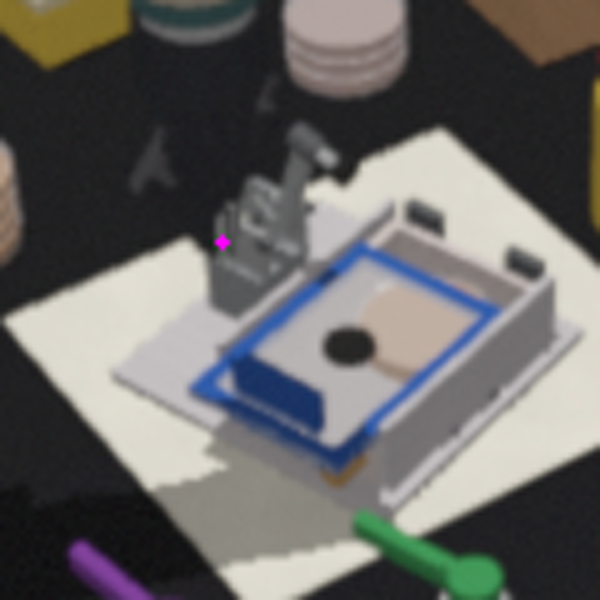

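```bash
python3 - <<'E'
from g import *
p=r.read_camera("side"); im=(np.clip((p["color"]/255.)**.45,0,1)*255).astype(np.uint8)
crop(dict(color=im),(230,150,330,270),6,"side1g.png")
E
```

```text
(no output)
```

View pics/side1g.png

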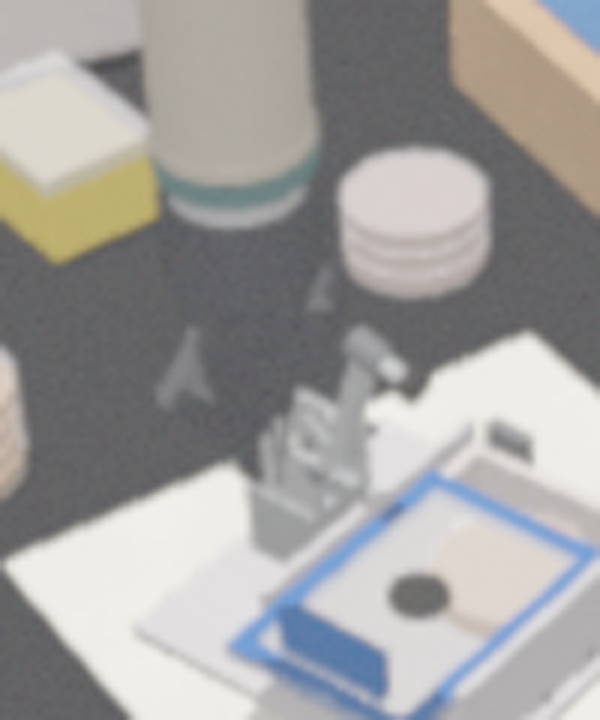

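```bash
python3 -m handwheel '-.007 -.006 .03 0 0;0 0 .03 0 0;0 0 .03 0 0;0 0 .03 0 0;0 0 .015 0 0;0 0 0 0 0;0 0 0 0 0'
python3 - <<'E'
from g import *
to([*ch(-.09,0),.068])
p=r.read_camera("side"); im=(np.clip((p["color"]/255.)**.45,0,1)*255).astype(np.uint8)
crop(dict(color=im),(240,180,350,300),6,"side2g.png")
E
```

```text
time_s: 4.97
ee_pos: [0.4271, -0.049, 0.0729]
ee_rot: [[-0.363, 0.932, 0.001], [0.932, 0.363, 0.001], [0.0, 0.001, -1.0]]
ft_force: [0.2, 0.5, 1.1]
grip_width: -0.0001
now [ 0.4271 -0.049   0.0729] xang 111.29 ch [-0.1401  0.0007] F [0.2 0.5 1.1]
target [ 0.4741 -0.0315  0.068 ] tool shift [-0.0008  0.0501  0.005 ]
```

View pics/side2g.png

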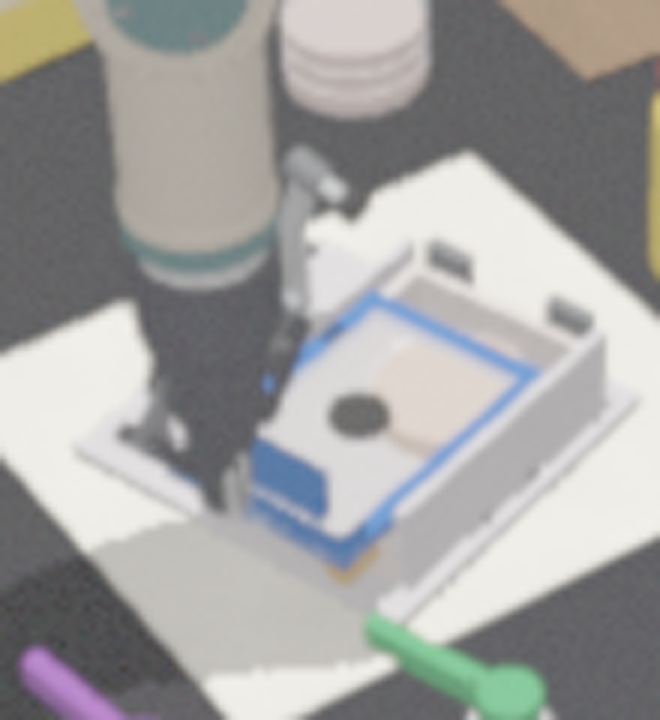

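```bash
python3 -m handwheel '0 .004 .002 0 0;0 .004 .002 0 0;0 .004 0 0 0;0 .004 0 0 0;0 .004 0 0 0;0 .004 0 0 0;0 .004 0 0 0;0 .004 0 0 0;0 .002 0 0 0'
python3 -m handwheel '0 .003 0 0 0;0 .003 0 0 0;0 .003 0 0 0;0 .003 0 0 0'
```

```text
time_s: 5.77
ee_pos: [0.4582, -0.0376, 0.0681]
ee_rot: [[-0.361, 0.933, 0.0], [0.933, 0.361, -0.0], [-0.0, 0.0, -1.0]]
ft_force: [-2.0, -0.8, 2.4]
grip_width: -0.0002
time_s: 6.1
ee_pos: [0.4694, -0.0333, 0.0681]
ee_rot: [[-0.361, 0.933, 0.0], [0.933, 0.361, 0.0], [-0.0, 0.0, -1.0]]
ft_force: [-2.5, -1.0, 0.9]
grip_width: -0.0002
```

```bash
for i in 1; do python3 -m handwheel '0 .002 0 0 0;0 .002 0 0 0;0 .002 0 0 0' | grep -E "pos|force"; done
python3 -m handwheel '0 .002 0 0 0;0 .002 0 0 0' | grep -E "pos|force"
```

```text
ee_pos: [0.4747, -0.0312, 0.0681]
ft_force: [-1.9, -0.5, -0.0]
ee_pos: [0.4785, -0.0297, 0.0682]
ft_force: [-1.2, -0.6, -0.6]
```

```bash
python3 -m handwheel '0 .002 0 0 0;0 .002 0 0 0' | grep -E "pos|force"
python3 -m handwheel '0 .002 0 0 0;0 .002 0 0 0' | grep -E "pos|force"
python3 - <<'E'
from g import *
to([*ch(-.09,0),.068])
for n,b in(("side",(240,180,350,300)),("top",(255,190,345,300))):
    p=r.read_camera(n); im=(np.clip((p["color"]/255.)**.45,0,1)*255).astype(np.uint8)
    crop(dict(color=im),b,5,n+"3.png")
E
```

```text
ee_pos: [0.4805, -0.0289, 0.0681]
ft_force: [-8.9, -4.9, 7.8]
ee_pos: [0.4805, -0.0288, 0.0681]
ft_force: [-14.9, -8.4, 14.6]
now [ 0.4805 -0.0288  0.0681] xang 111.01 ch [-0.083   0.0002] F [-14.9  -8.4  14.6]
target [ 0.4741 -0.0315  0.068 ] tool shift [-0.0002 -0.007   0.0002]
```

View pics/side3.png

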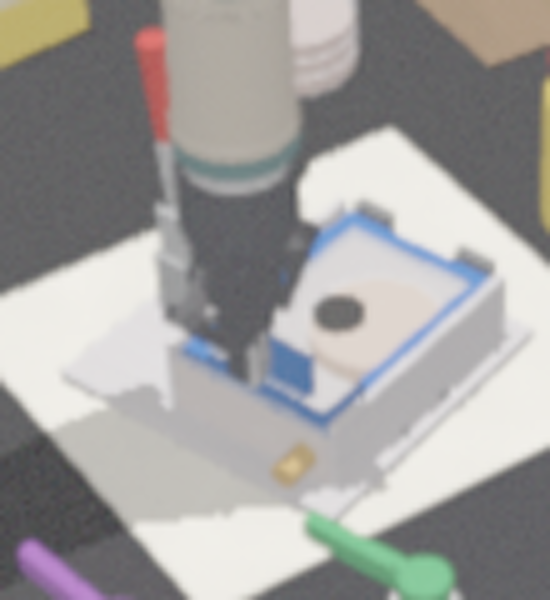

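View pics/top3.png

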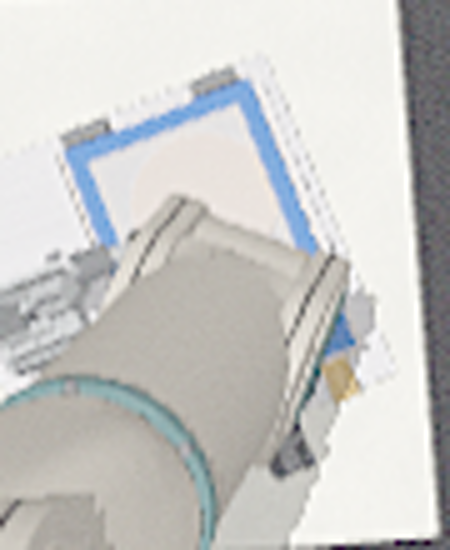

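```bash
python3 -m handwheel '0 -.006 0 0 0;0 -.012 0 0 0;0 -.008 -.02 0 0;0 0 -.04 0 0;0 0 -.04 0 0;0 0 -.04 0 0;0 0 -.04 0 0;0 0 -.04 0 0;0 0 -.01 0 0;0 0 0 0 0'
python3 - <<'E'
from g import *
to([*ch(0,.09),.30])
p=r.read_camera("side"); im=(np.clip((p["color"]/255.)**.45,0,1)*255).astype(np.uint8)
crop(dict(color=im),(240,170,360,290),5,"side4.png")
p=r.read_camera("top"); im=(np.clip((p["color"]/255.)**.45,0,1)*255).astype(np.uint8)
crop(dict(color=im),(225,180,365,300),5,"top4.png")
E
```

```text
time_s: 7.78
ee_pos: [0.4646, -0.0361, 0.302]
ee_rot: [[-0.362, 0.932, 0.01], [0.932, 0.362, 0.001], [-0.003, 0.01, -1.0]]
ft_force: [-0.6, -0.7, -0.8]
grip_width: 0.0002
now [ 0.4646 -0.0361  0.302 ] xang 111.2 ch [-0.1005 -0.0008] F [-0.6 -0.7 -0.8]
target [0.5255 0.0849 0.3   ] tool shift [0.0909 0.1004 0.0028]
```

View pics/side4.png

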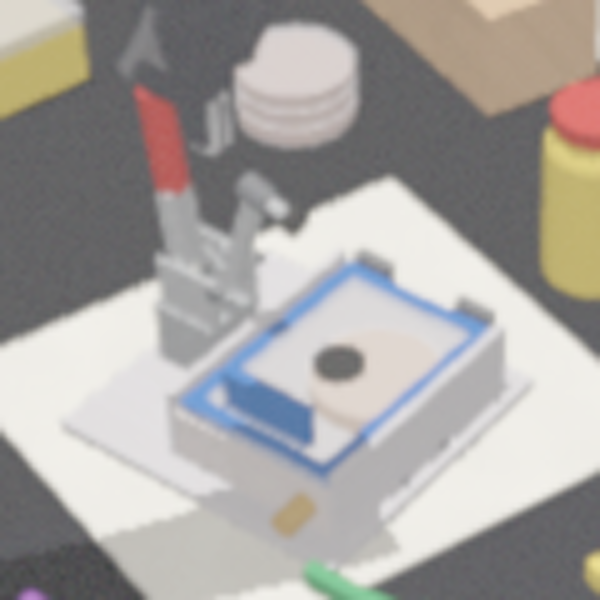

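View pics/top4.png

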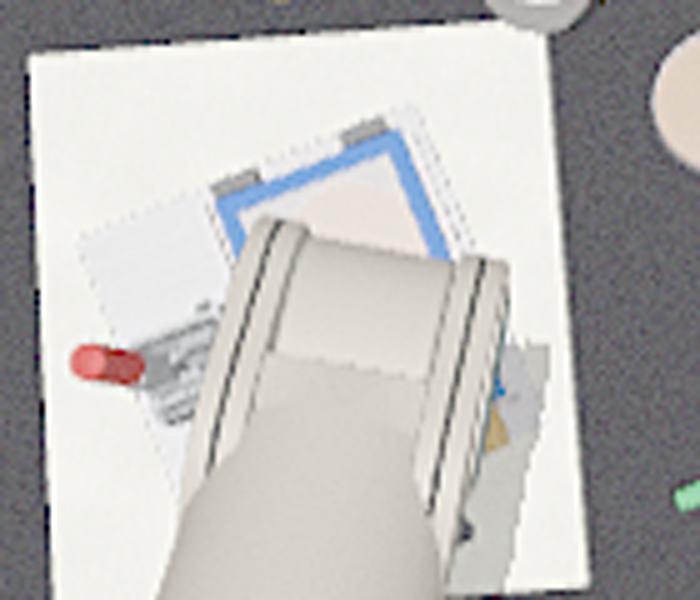

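```bash
python3 - <<'E'
from g import *
p=r.read_camera("side"); m=cv2.inRange(cv2.cvtColor(p["color"],cv2.COLOR_RGB2HSV),(100,120,60),(125,255,255))
k=np.zeros_like(m);k[215:275,270:345]=m[215:275,270:345];ys,xs=np.nonzero(k)
W=np.array([atz(p,q,.058)[:2] for q in zip(xs,ys)]); print(cv2.minAreaRect((W*1000).astype(np.float32)))
E
```

```text
((559.8016357421875, 1.0980758666992188), (177.44776916503906, 116.8375473022461), 21.157255172729492)
```

```bash
sed -i 's/C=np.array(\[.558,.001\])/C=np.array([.560,.002])/' g.py; python3 -m handwheel '.030 .034 0 0 0;.030 .034 0 0 0;.030 .034 0 0 0;0 0 0 0 0;0 0 .03 0 0;0 0 .03 0 0;0 0 .02 0 0;0 0 0 0 0'
python3 - <<'E'
from g import *
to([*ch(0,.093),.188])
p=r.read_camera("side"); im=(np.clip((p["color"]/255.)**.45,0,1)*255).astype(np.uint8)
crop(dict(color=im),(240,140,360,260),5,"side5.png")
p=r.read_camera("top"); im=(np.clip((p["color"]/255.)**.45,0,1)*255).astype(np.uint8)
crop(dict(color=im),(225,180,365,300),5,"top5.png")
E
```

```text
time_s: 8.6
ee_pos: [0.515, 0.0743, 0.2128]
ee_rot: [[-0.361, 0.933, -0.011], [0.933, 0.361, -0.002], [0.002, -0.011, -1.0]]
ft_force: [-1.0, 0.5, -0.1]
grip_width: 0.0
now [0.515  0.0743 0.2128] xang 111.15 ch [-0.0158  0.0837] F [-1.   0.5 -0.1]
target [0.5264 0.0887 0.188 ] tool shift [0.0093 0.0161 0.0246]
```

View pics/side5.png

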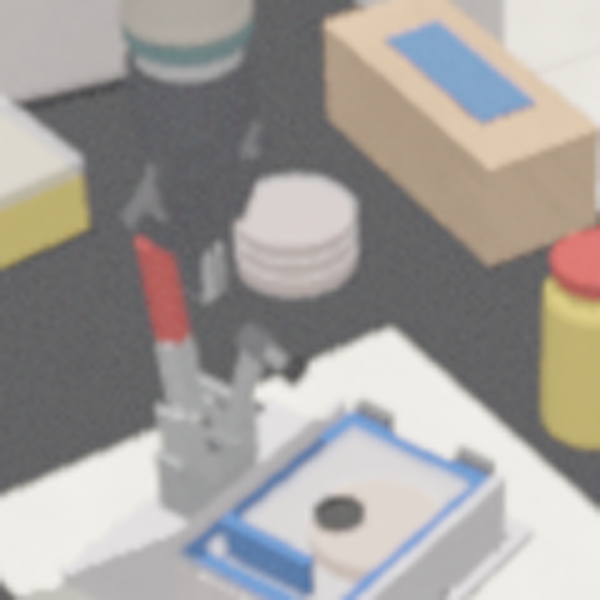

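View pics/top5.png

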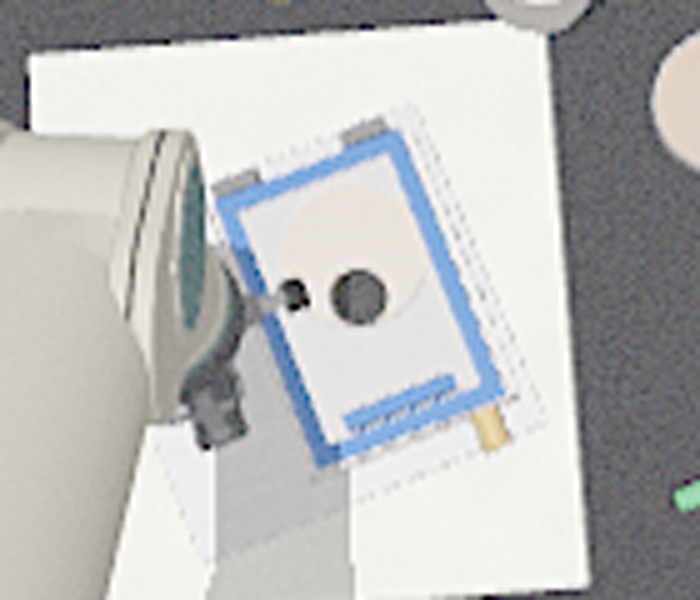

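```bash
python3 - <<'E'
from g import *
p=r.read_camera("top"); 
print("pad",atz(p,(296.2,239.0),.062), inch(atz(p,(296.2,239.0),.062)))
m=cv2.inRange(cv2.cvtColor(p["color"],cv2.COLOR_RGB2HSV),(100,120,60),(125,255,255))
k=np.zeros_like(m);k[200:275,265:330]=m[200:275,265:330];ys,xs=np.nonzero(k)
W=np.array([atz(p,q,.058)[:2] for q in zip(xs,ys)]); print(cv2.minAreaRect((W*1000).astype(np.float32)))
E
```

```text
pad [0.56195728 0.00235993 0.062     ] [ 0.00195498 -0.00037223]
((563.2369995117188, 2.0728988647460938), (175.8839874267578, 120.70388793945312), 20.52989959716797)
```

```bash
sed -i 's/.560,.002/.561,.002/' g.py; python3 -m handwheel '.005 .016 0 0 0;.004 0 .012 0 0;0 0 .012 0 0;0 0 0 0 0'
python3 -m handwheel '.006 0 0 0 0;.006 0 0 0 0;.006 0 0 0 0;.006 0 0.001 0 0;.006 0 .001 0 0;0 0 0 0 0'
python3 - <<'E'
from g import *
to([*ch(0,.1428),.1864]) 
E
```

```text
time_s: 9.08
ee_pos: [0.5304, 0.0891, 0.1939]
ee_rot: [[-0.361, 0.932, -0.001], [0.932, 0.361, 0.0], [0.0, -0.001, -1.0]]
ft_force: [-1.0, -0.1, 0.4]
grip_width: 0.0001
time_s: 9.58
ee_pos: [0.5194, 0.1186, 0.1923]
ee_rot: [[-0.363, 0.932, -0.0], [0.932, 0.363, 0.001], [0.001, 0.0, -1.0]]
ft_force: [0.5, 0.8, 0.7]
grip_width: -0.0003
now [0.5194 0.1186 0.1923] xang 111.27 ch [0.0034 0.1238] F [0.5 0.8 0.7]
target [0.5094 0.1351 0.1864] tool shift [ 0.019  -0.0034  0.0059]
```

```bash
python3 -m handwheel '.0065 -.001 .002 0 0;.0065 -.001 .002 0 0;.006 -.001 .002 0 0;.007 0 .003 0 0;.007 0 .003 0 0;.007 0 .003 0 0;.006 0 .004 0 0'
python3 - <<'E'
from g import *
to([*ch(0,.170),.1736]) 
p=r.read_camera("side"); im=(np.clip((p["color"]/255.)**.45,0,1)*255).astype(np.uint8)
crop(dict(color=im),(220,140,340,260),5,"side6.png")
E
```

```text
time_s: 10.17
ee_pos: [0.4999, 0.1596, 0.1727]
ee_rot: [[-0.361, 0.932, -0.001], [0.932, 0.361, 0.0], [0.0, -0.001, -1.0]]
ft_force: [0.1, 0.3, -0.6]
grip_width: -0.0003
now [0.4999 0.1596 0.1727] xang 111.18 ch [0.     0.1691] F [ 0.1  0.3 -0.6]
target [0.4995 0.1605 0.1736] tool shift [ 0.0009 -0.     -0.0009]
```

View pics/side6.png

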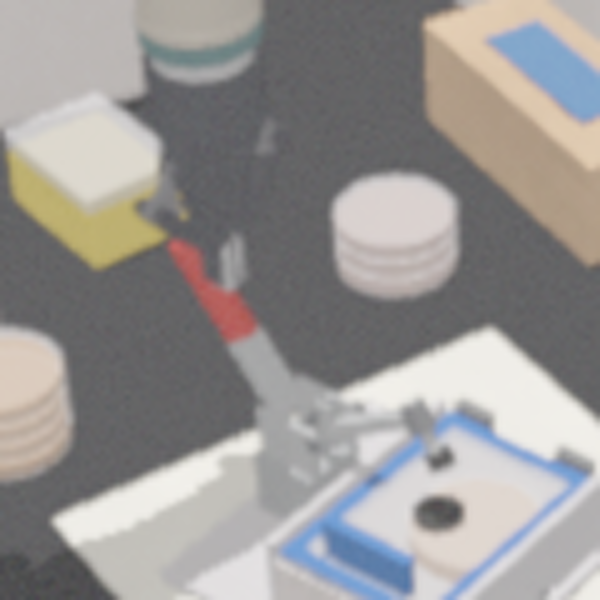

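```bash
python3 -m handwheel '.006 0 .004 0 0;.006 0 .005 0 0;.006 0 .0055 0 0;.005 0 .006 0 0;.004 0 .0055 0 0;.004 0 .0055 0 0;.003 0 .006 0 0' | grep -E "pos|force"
python3 -m handwheel '.002 0 .0045 0 0;.002 0 .0045 0 0;.001 0 .0035 0 0' | grep -E "pos|force"
python3 - <<'E'
from g import *
to([*ch(0,.2112),.1158]) 
p=r.read_camera("side"); im=(np.clip((p["color"]/255.)**.45,0,1)*255).astype(np.uint8)
crop(dict(color=im),(220,140,340,260),5,"side7.png")
E
```

```text
ee_pos: [0.4882, 0.191, 0.1354]
ft_force: [0.3, 0.7, 5.0]
ee_pos: [0.4863, 0.1953, 0.1226]
ft_force: [-0.1, 0.7, 0.8]
now [0.4863 0.1953 0.1226] xang 111.16 ch [2.000e-04 2.072e-01] F [-0.1  0.7  0.8]
target [0.4846 0.1989 0.1158] tool shift [ 0.004  -0.0002  0.0068]
```

View pics/side7.png

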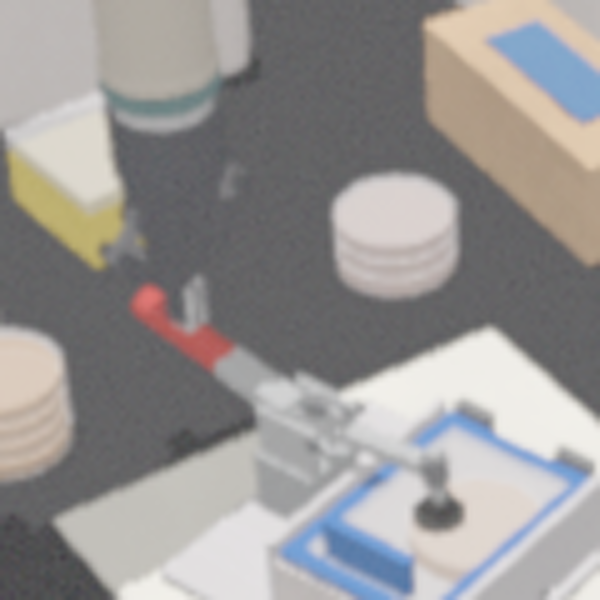

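Foot is on the pad; finish pushing down to the hard stop.

```bash
python3 -m handwheel '.001 0 .003 0 0;.001 0 .003 0 0;0 0 .002 0 0' | grep -E "pos|force"
python3 -m handwheel '0 0 .002 0 0;0 0 .002 0 0' | grep -E "pos|force"
```

```text
ee_pos: [0.4855, 0.1967, 0.1147]
ft_force: [0.5, 0.1, -0.0]
ee_pos: [0.4859, 0.197, 0.1131]
ft_force: [-9.4, -1.8, 37.7]
```

```bash
python3 -m handwheel '0 0 -.004 0 0;0 0 -.02 0 0;0 0 -.04 0 0;0 0 -.04 0 0;0 0 -.04 0 0;0 0 -.02 0 0;0 0 0 0 0'
python3 - <<'E'
from g import *
for n,b in(("side",(220,160,340,280)),("top",(215,180,335,300))):
    p=r.read_camera(n); im=(np.clip((p["color"]/255.)**.45,0,1)*255).astype(np.uint8)
    crop(dict(color=im),b,5,n+"8.png")
T=r.read_camera("top");S=r.read_camera("side")
print("hub tri",tri(T,(387.4,268.6),S,(324.6,295.0)),"top",atz(T,(387.4,268.6),.108),"side",atz(S,(324.6,295.0),.108),"flange",atz(T,(382.7,270.7),.006))
E
```

```text
time_s: 12.1
ee_pos: [0.4887, 0.1974, 0.2801]
ee_rot: [[-0.36, 0.933, 0.009], [0.933, 0.36, 0.004], [0.001, 0.01, -1.0]]
ft_force: [0.6, 0.3, -0.4]
grip_width: -0.0004
hub tri (array([ 0.46357893, -0.26217425,  0.10296993]), np.float64(0.0013214275002704067)) top [ 0.46388015 -0.26173764  0.108     ] side [ 0.46050339 -0.26596742  0.108     ] flange [ 0.46380594 -0.26142902  0.006     ]
```

View pics/side8.png

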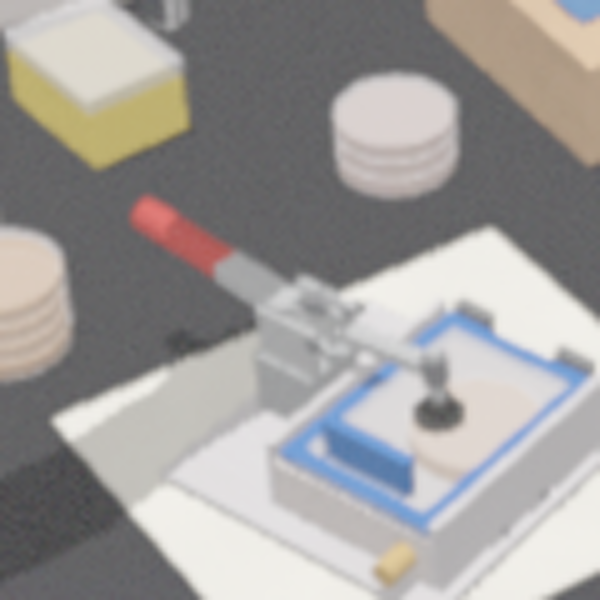

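View pics/top8.png

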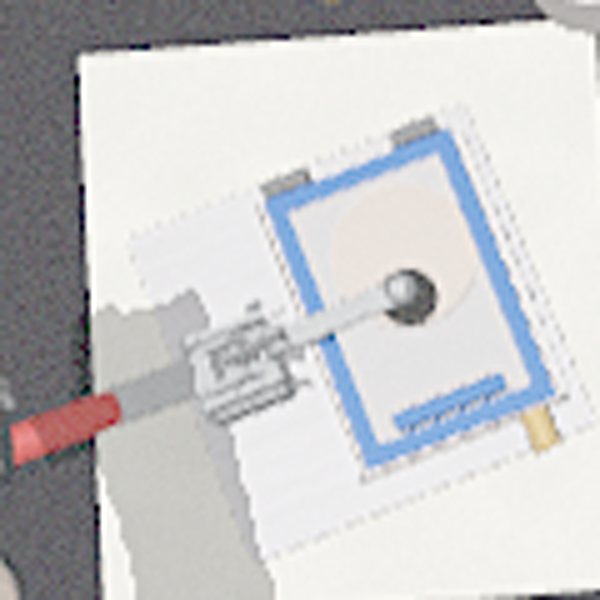

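```bash
python3 - <<'E'
from g import *
T=r.read_camera("top");S=r.read_camera("side")
for v in(1.2,1.32):
    th=.1+v; X=[*ch(0,.125+.13*np.sin(th)),.09+.13*np.cos(th)]; print(v,"tip pred top",proj(T,X),"side",proj(S,X))
G=np.array([.463,-.2625])
for n,uv,z in(("noz",(391.4,291.9),.06),("pinktip",(415,301),.107),("purple hub",(368,323.),.108)):
    w=atz(T,uv,z)[:2]; print(n,w,"ang",np.degrees(np.arctan2(*(w-G)[::-1])),np.linalg.norm(w-G))
print(r.get_state()["joint_pos"])
u=lambda a:np.array([np.cos(np.radians(a)),np.sin(np.radians(a))])
print([ (a,np.round(G+.065*u(a)+.017*u(a-90),4)) for a in(112,130,150,170,190,200)])
to([*(G+.065*u(111.5)+.035*u(21.5)),.2]);to([*(G+.065*u(111.5)+.035*u(21.5)),.088])
E
```

```text
1.2 tip pred top [[213.21632275 269.93217548]] side [[247.96983388 198.12593719]]
1.32 tip pred top [[213.48970509 270.6864886 ]] side [[247.71402685 201.37983901]]
noz [ 0.39744281 -0.27756344] ang -167.05944776208008 0.06726553345305786
pinktip [ 0.36980784 -0.33671303] ang -141.4681450130261 0.1191316611702804
purple hub [ 0.31125146 -0.20038127] ang 157.73810991324675 0.163970598797737
[-42.85428433  24.47766442  25.52440731 104.30521148 -12.68334105
  54.21917512   9.29866053]
[(112, array([ 0.4544, -0.1959])), (130, array([ 0.4342, -0.2018])), (150, array([ 0.4152, -0.2153])), (170, array([ 0.4019, -0.2345])), (190, array([ 0.396, -0.257])), (200, array([ 0.3961, -0.2688]))]
now [0.4848 0.1965 0.2737] xang 111.13 ch [-0.0007  0.2089] F [-0.1  0.2 -0.6]
target [ 0.4717 -0.1892  0.2   ] tool shift [-0.355  -0.151   0.0743]
now [0.4848 0.1965 0.2737] xang 111.13 ch [-0.0007  0.2089] F [-0.1  0.2 -0.6]
target [ 0.4717 -0.1892  0.088 ] tool shift [-0.355  -0.1506  0.1863]
```

```bash
python3 -m handwheel '-.0355 -.0151 0 0 0;-.0355 -.0151 0 0 0;-.0355 -.0151 0 0 0;-.0355 -.0151 0 0 0;-.0355 -.0151 0 0 0;-.0355 -.0151 0 0 0;-.0355 -.0151 0 0 0;-.0355 -.0151 0 0 0;-.0355 -.0151 0 0 0;-.0355 -.0151 0 0 0;0 0 0 0 0;0 0 .03 0 0;0 0 .03 0 0;0 0 .01 0 0;0 0 0 0 0'
python3 - <<'E'
from g import *
to([.4717,-.1892,.088])
for n,b in(("side",(250,210,370,330)),("top",(300,190,420,310))):
    p=r.read_camera(n); im=(np.clip((p["color"]/255.)**.45,0,1)*255).astype(np.uint8)
    crop(dict(color=im),b,5,n+"9.png")
E
```

```text
time_s: 13.65
ee_pos: [0.4707, -0.1876, 0.2023]
ee_rot: [[-0.36, 0.933, -0.007], [0.933, 0.36, 0.002], [0.005, -0.006, -1.0]]
ft_force: [0.7, -0.9, 0.1]
grip_width: -0.0002
now [ 0.4707 -0.1876  0.2023] xang 111.13 ch [-0.1528 -0.1441] F [ 0.7 -0.9  0.1]
target [ 0.4717 -0.1892  0.088 ] tool shift [-0.0024  0.0011  0.1142]
```

View pics/side9.png

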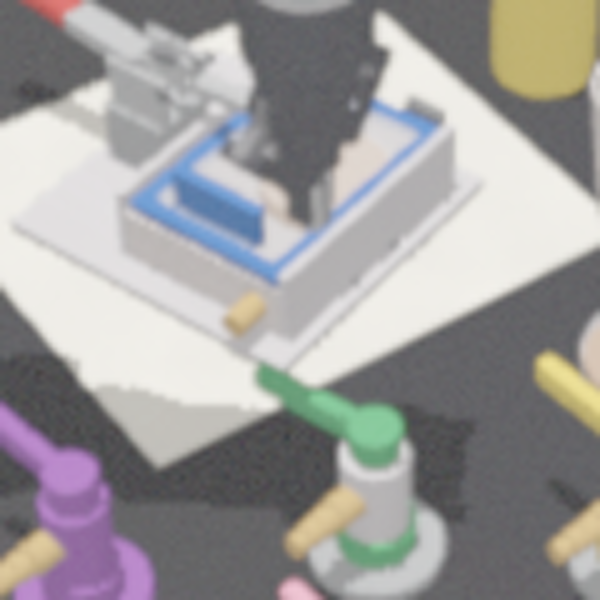

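View pics/top9.png

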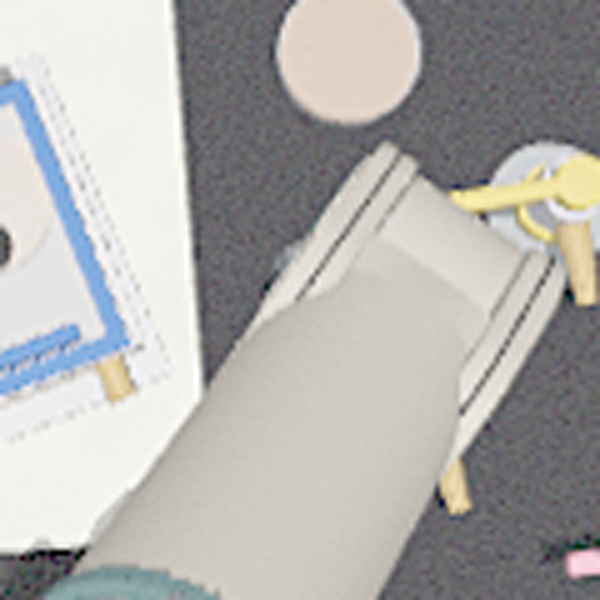

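```bash
python3 -m handwheel '-.002 .002 .03 0 0;0 0 .03 0 0;0 0 .03 0 0;0 0 .022 0 0;0 0 0 0 0;0 0 0 0 0'
python3 - <<'E'
from g import *
to([.4544,-.1959,.089])
p=r.read_camera("side"); im=(np.clip((p["color"]/255.)**.45,0,1)*255).astype(np.uint8)
crop(dict(color=im),(270,230,370,330),6,"side10.png")
E
```

```text
time_s: 14.25
ee_pos: [0.4761, -0.19, 0.0939]
ee_rot: [[-0.361, 0.933, 0.0], [0.933, 0.361, -0.0], [-0.0, 0.0, -1.0]]
ft_force: [-0.2, -0.1, 0.3]
grip_width: 0.0002
now [ 0.4761 -0.19    0.0939] xang 111.15 ch [-0.1486 -0.1483] F [-0.2 -0.1  0.3]
target [ 0.4544 -0.1959  0.089 ] tool shift [ 0.0024 -0.0223  0.0049]
```

View pics/side10.png

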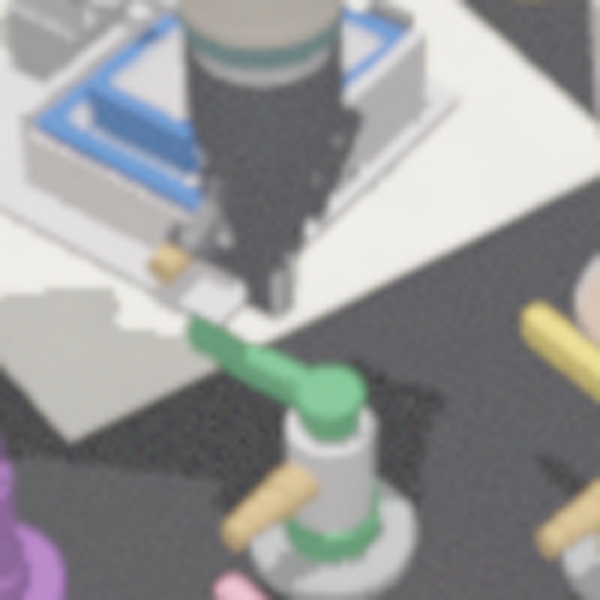

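```bash
python3 -m handwheel '.001 -.007 .0045 0 0;.001 -.007 0 0 0;0 -.008 0 0 0;.001 -.006 0 0 0;.001 -.006 0 0 0;0 -.006 0 0 0;0 -.006 0 0 0;-.001 -.006 0 0 0;-.001 -.006 0 0 0;-.002 -.0055 0 0 0;-.002 -.0055 0 0 0;-.003 -.005 0 0 0;-.003 -.005 0 0 0;-.004 -.0045 0 0 0;-.004 -.0045 0 0 0;-.0045 -.004 0 0 0;-.0045 -.0035 0 0 0'
python3 - <<'E'
from g import *
to([.396,-.260,.089])
p=r.read_camera("side"); im=(np.clip((p["color"]/255.)**.45,0,1)*255).astype(np.uint8)
crop(dict(color=im),(270,230,370,330),6,"side11.png")
E
```

```text
time_s: 15.72
ee_pos: [0.3949, -0.248, 0.0886]
ee_rot: [[-0.361, 0.933, -0.001], [0.933, 0.361, 0.001], [0.001, -0.0, -1.0]]
ft_force: [1.1, 1.8, -0.2]
grip_width: -0.0001
now [ 0.3949 -0.248   0.0886] xang 111.13 ch [-0.2453 -0.173 ] F [ 1.1  1.8 -0.2]
target [ 0.396 -0.26   0.089] tool shift [-0.0117 -0.0033 -0.0004]
```

View pics/side11.png

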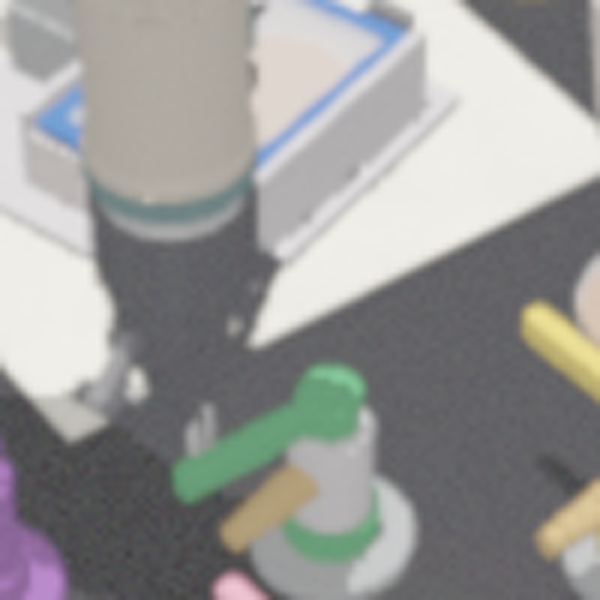

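```bash
python3 -m handwheel '-.004 -.002 0 0 0;-.004 -.0015 0 0 0;-.003 -.001 0 0 0' | grep -E "pos|force"
python3 -m handwheel '-.003 -.0005 0 0 0;-.003 -.0005 0 0 0' | grep -E "pos|force"
```

```text
ee_pos: [0.3951, -0.2598, 0.0886]
ft_force: [0.8, 3.0, 0.6]
ee_pos: [0.3954, -0.2623, 0.0883]
ft_force: [0.1, 12.3, 5.6]
```

```bash
python3 -m handwheel '-.002 0 0 0 0;0 0 0 0 0;0 0 0 0 0' | grep -E "pos|force"
python3 -m handwheel '.006 .002 0 0 0;.008 .002 0 0 0;.008 0 0 0 0;0 0 0 0 0;0 0 -.04 0 0;0 0 -.04 0 0;0 0 -.04 0 0;0 0 -.04 0 0;.04 0 -.04 0 0;.04 0 0 0 0;.04 0 0 0 0;.04 0 0 0 0;.04 0 0 0 0;.04 0 0 0 0;.04 0 0 0 0;.04 0 0 0 0;.04 0 0 0 0;.04 0 0 0 0;0 0 0 0 0'
python3 - <<'E'
from g import *
for n,b in(("side",(220,180,390,340)),("top",(205,190,435,320))):
    p=r.read_camera(n); im=(np.clip((p["color"]/255.)**.45,0,1)*255).astype(np.uint8)
    crop(dict(color=im),b,3.4,n+"12.png")
    if n=="top":
        m=cv2.inRange(cv2.cvtColor(p["color"],cv2.COLOR_RGB2HSV),(55,90,50),(80,255,255));ys,xs=np.nonzero(m);print(xs.min(),xs.max(),ys.min(),ys.max())
        t=atz(p,(np.mean(xs[ys>=ys.max()-1]),ys.max()),.107)[:2]; d=t-[.463,-.2625]; print("lever ang",np.degrees(np.arctan2(d[1],d[0])),np.linalg.norm(d))
E
```

```text
ee_pos: [0.3954, -0.2623, 0.0883]
ft_force: [-1.0, 11.8, 7.2]
time_s: 18.02
ee_pos: [0.251, 0.1231, 0.2786]
ee_rot: [[-0.369, 0.929, 0.002], [0.929, 0.369, 0.003], [0.002, 0.003, -1.0]]
ft_force: [2.0, -0.3, 0.1]
grip_width: -0.0002
376 397 263 298
lever ang -168.37643406629874 0.08514567978489486
```

View pics/side12.png

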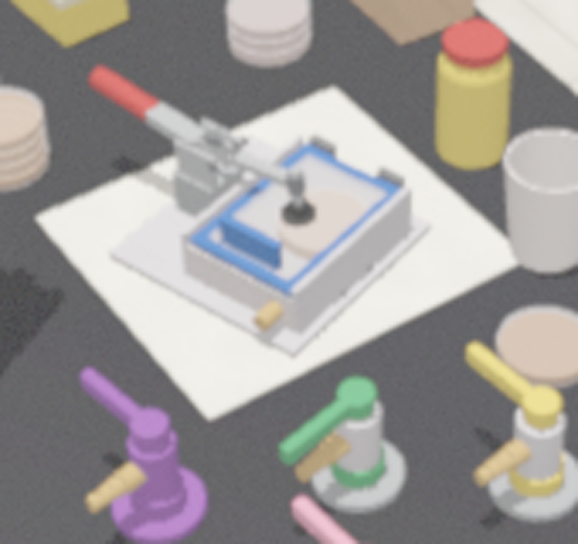

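View pics/top12.png

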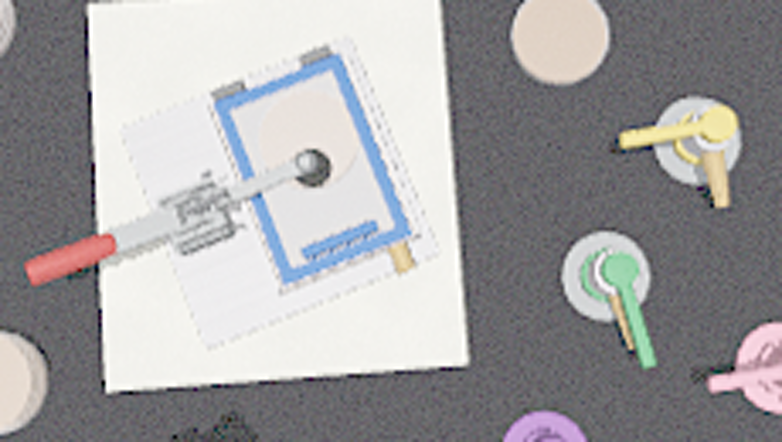

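```bash
python3 - <<'E'
from plant import r
print(r.close_job(), r.get_state()["time_s"], r.get_state()["ft_force"])
E
```

```text
the job is handed in; nothing more can be done
the job is handed in; nothing more can be done
```

The job is handed in, at about 18 s of the 72 s allowed. `close_job` gives no verdict, and all the checks below were made before it. The combined readout I asked for after hand-in was refused.

- **Lid:** I pushed it with closed fingers on its tab until it met the stops, at about 17 N horizontally. The images show it against both stops, and the measured centre moved about 43 mm, roughly 3 mm more than the 40 mm maximum in the task.
- **Clamp:** I swept the handle over and pressed it down to its hard stop, at about 38 N through the fingertips. After I let go it stayed down, with the foot on the pad. The handle tip was within about 2 px of where the locked angle puts it. I could not measure the foot's force on the lid directly.
- **Green tap:** I turned it only after the clamp was locked, until it stopped moving at about 12 N. The camera puts the lever at 191.6° against about 193° for the nozzle, which is roughly 1.55 rad and near fully open.
- **Rest of the bench:** The yellow lever and the bystanders near the chamber look unmoved in the last pictures. The arm ended clear of everything.

**Disagreement:** the two cameras differed by 4–8 mm, with triangulated heights 5–9 mm low against the text. I relied on the top view, the text's heights and the contact forces instead.

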